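Bring up the hall light with a stroke along the dimmer

ROBOT

A 7-joint arm with a two-finger parallel gripper is mounted at the origin on the work surface. World frame = base frame: x ahead of the robot, y to its left, z up, the work surface at z = 0. Lengths are in m, angles in rad, forces in N, time in s.
With the tool pointing down it reaches from about 0.4 to 0.9 m from the base axis. Payload 5.5 kg.
Tool frame: the origin (TCP) lies midway between the tips of the shut fingers; the grasp point (between the pads) lies r.grip_depth behind it (r.grip_depth is the distance from the TCP to the grasp point, in m); z points along the fingers, y is the line along which they close (so a half turn about z gives the same grasp; the last joint's range is limited). The gripper opens to 85 mm and grips with 20 to 120 N. Pads are 22 mm wide; open, the fingers measure 114 mm over their backs; the gripper's body (76 mm by 85 mm) begins 54 mm behind the grasp point. The pads swing forward as they close: fully open they stand 13 mm farther back than shut.
Start: joints at [1.502, 0.501, -0.427, 1.55, 0.221, 1.138, -0.21], TCP at [0.212, -0.615, 0.231] pointing down, gripper open.
Joint ranges: [-2.88, 2.88], [-0.31, 2.03], [-1.54, 1.56], [0.2, 2.42], [-1.41, 4.55], [0.19, 2.02], [-2.57, 2.57]. Speed limits (rad/s): [2.57, 2.57, 3.14, 3.14, 3.14, 3.14, 3.14].

INTERFACE

Orientations are given as [roll, pitch, yaw] about the fixed x, y, z axes, in that order (R = Rz(yaw) Ry(pitch) Rx(roll)).
In Python, from bench import r gives the robot as it stands. Calls block until the motion is done:
- r.reach(position, orientation): joint-space move of the TCP to a pose.
- r.movel(position, rot=None, v=0.15): straight line of the TCP; rot=None keeps the orientation; v is the mean speed in m/s.
- r.movej(angles): joint-space move.
- r.move_gripper(opening): finger opening in m; the grip force is fixed at half the most; returns when the fingers have stopped.
- r.wait(seconds).
- r.solve_ik(position, orientation): joint angles nearest the present ones, or None.
- r.state(): the state.
- r.get_image(name): name is "side" or "top" or "wrist"; returns (picture, depth): 480x640x3 uint8, red, green, blue; 480x640 float32, m along the optical axis (not along the pixel's ray), 0 where there is no reading.
- r.camera_model(name): a dict with "fovy" (degrees; the focal length in pixels is half the picture's height over the tangent of half this angle, whatever the lens; pixels are square), "cx", "cy" (the principal point, pixels), "rvec" (rotation vector, rad) and "tvec" (3), from world to camera coordinates, as OpenCV has them; the wrist camera has in their place "mount" (4x4, takes a point from camera to tool coordinates, whose origin is the TCP and whose axes are the flange's). Camera axes: x right, y down, z forward; pixel columns grow to the right and rows downward; lengths in m; the calibration is good to about 2 mm. The wrist camera is an equidistant fisheye: a pixel r from the principal point sees the ray r / f radians off the axis. A picture is of the moment at which its call begins: read the wrist's pose just before it. camera_model takes no time and is no camera call.
A pose or a line that the arm cannot do raises r.IKError and nothing moves.
- r.sign_off(): hands the job in; it is judged then, once.
The state is a dict: "t": time; "qpos": joint angles; "joint_velocities": joint speeds; "tau": joint torques, N m; "position": TCP position; "tool_rot": TCP orientation; "force": force on the tool from outside, world axes, zero at the start; "torque": the same for the moment, N m; "gripper_width": finger opening in m; "grip_force": force on a finger pad.
Only numpy, scipy, OpenCV 4.12 (cv2) and the standard library are available. Lean on these libraries where they do the work, as an engineer would, in place of code of your own. Each camera call takes 0.05 s, during which the arm holds its last target. There are 200 camera calls.

TASK

Bring the hall light up: with the closed fingertips pointing straight down, stroke lightly along the middle of the curved dimmer's row of ribs, from the smallest rib to the largest, so that each rib dips in turn and none is pushed to its stop. Make it one low stroke that follows the bend without lifting away between ribs, then draw the hand clear. Leave the key safe's knob and everything else on the ledge untouched where it is; nothing is to be picked up.

Things in the scene. Friction and masses are not known exactly. Their poses are not given: they have to be found in the camera images.
- dimmer: hall-light dimmer: heavy white housing fixed to the ledge, bent like a rainbow, 36 mm high, 52 mm wide across the bend, at any heading. In its top five dark ribs, 38 mm apart along an arc of radius 95 mm about (0.080, 0), numbered smallest to largest. Origin on the ledge inside the bend; in its frame rib 1 is at (0.014, 0.068), rib 3 (-0.015, 0), rib 5 (0.014, -0.068); z up.
- rib1_top (a point): middle of the crest of rib 1, a rounded ridge (radius 20 mm) lying across the row, 10 mm long across the row (smallest), 32 mm wide along it; crest 8 mm above the housing top, 44 mm above the ledge, while up. The point sinks with the rib. x axis: across the row, to the inside of the bend.
- rib1 (a joint): how far rib 1 is pressed down, m: 0 up, 0.007 at its stop. Spring return: about 1 N starts it, about 4.5 N takes it to the stop. A dip of 0.0015 counts as a press; past 0.0065 is pushed to the stop.
- rib2_top (a point): middle of the crest of rib 2, a rounded ridge (radius 20 mm) lying across the row, 17 mm long across the row (second), 32 mm wide along it; crest 8 mm above the housing top, 44 mm above the ledge, while up. The point sinks with the rib. x axis: across the row, to the inside of the bend.
- rib2 (a joint): how far rib 2 is pressed down, m: 0 up, 0.007 at its stop. Spring return: about 1 N starts it, about 4.5 N takes it to the stop. A dip of 0.0015 counts as a press; past 0.0065 is pushed to the stop.
- rib3_top (a point): middle of the crest of rib 3, a rounded ridge (radius 20 mm) lying across the row, 24 mm long across the row (middle), 32 mm wide along it; crest 8 mm above the housing top, 44 mm above the ledge, while up. The point sinks with the rib. x axis: across the row, to the inside of the bend.
- rib3 (a joint): how far rib 3 is pressed down, m: 0 up, 0.007 at its stop. Spring return: about 1 N starts it, about 4.5 N takes it to the stop. A dip of 0.0015 counts as a press; past 0.0065 is pushed to the stop.
- rib4_top (a point): middle of the crest of rib 4, a rounded ridge (radius 20 mm) lying across the row, 31 mm long across the row (fourth), 32 mm wide along it; crest 8 mm above the housing top, 44 mm above the ledge, while up. The point sinks with the rib. x axis: across the row, to the inside of the bend.
- rib4 (a joint): how far rib 4 is pressed down, m: 0 up, 0.007 at its stop. Spring return: about 1 N starts it, about 4.5 N takes it to the stop. A dip of 0.0015 counts as a press; past 0.0065 is pushed to the stop.
- rib5_top (a point): middle of the crest of rib 5, a rounded ridge (radius 20 mm) lying across the row, 38 mm long across the row (largest), 32 mm wide along it; crest 8 mm above the housing top, 44 mm above the ledge, while up. The point sinks with the rib. x axis: across the row, to the inside of the bend.
- rib5 (a joint): how far rib 5 is pressed down, m: 0 up, 0.007 at its stop. Spring return: about 1 N starts it, about 4.5 N takes it to the stop. A dip of 0.0015 counts as a press; past 0.0065 is pushed to the stop.
- gap1 (a point): point on the housing top (36 mm above the ledge) on the row's centre line, halfway between ribs 1 and 2
- gap2 (a point): point on the housing top (36 mm above the ledge) on the row's centre line, halfway between ribs 2 and 3
- gap3 (a point): point on the housing top (36 mm above the ledge) on the row's centre line, halfway between ribs 3 and 4
- gap4 (a point): point on the housing top (36 mm above the ledge) on the row's centre line, halfway between ribs 4 and 5
- safe: compact steel key safe standing fixed at the back of the ledge, 60 x 100 x 130 mm plus a shackle to 163 mm; origin under its centre, door with a round knob towards -x. Not part of the job.
- safe_knob (a joint): angle of the key safe's round knob (42 mm across), rad. To be left alone.
- tin: chrome lip balm tin, 42 mm across, 18 mm high; loose, standing in the hollow of the dimmer's bend. Origin at its underside. To be left alone.
- bike_key: black plastic bike lock key, about 66 mm long along x, 9 mm thick; loose, lying near the outside of the dimmer's bend. Origin at its underside. To be left alone.
- dish: shallow terracotta dish, 130 mm across, 32 mm high; loose. Origin at its underside. To be left alone.
- shoehorn: short wooden shoehorn, about 172 mm long along x, 10 mm thick; loose. Origin at its underside. To be left alone.
- brush: wooden shoe brush, 130 x 44 x 38 mm; loose. Origin at its underside. To be left alone.
- case: grey glasses case, 150 x 60 x 38 mm; loose. Origin at its underside. To be left alone.
Not all that is in view belongs to the job. Leave any blue look-alike of the dimmer alone.

How it is judged:
By the outcome, as a careful person would: the job done as asked, in the order asked, and still so for the second after the job is handed in, with the robot touching nothing.
It also fails if it takes over 38 s, if anything falls off the work surface, if the arm or the gripper's body presses on something with over 40 N, if the wrist force passes 120 N, or if a joint passes its speed limit or range.

## Working session

There is one attempt and no reset: what is moved stays moved. The work goes in short steps, each a Python script; the robot and the scene stay as the last script left them, time stands still between calls to the robot, and variables do not carry over. Pictures are saved under pics/ and viewed, at most 10 in all, crops included, and the job is handed in when it is done.

```bash
ls; mkdir -p pics
python3 - <<'E'
from bench import r
import cv2,numpy as np
for n in("top","side"):
    p,d=r.get_image(n); cv2.imwrite(f"pics/{n}0.png",p[:,:,::-1]); np.savez(f"{n}0.npz",p=p,d=d)
    print(n,r.camera_model(n))
s=r.state();print(s['t'],s['position'],s['tool_rot'],s['force'],r.grip_depth,s['gripper_width'])
E
```

```text
pics
top {'fovy': 50.825809362067005, 'cx': 320.4495319151919, 'cy': 242.70032240336278, 'rvec': array([ 2.18401481, -2.21699182,  0.02902051]), 'tvec': array([0.02704703, 0.55809201, 1.29363267])}
side {'fovy': 55.56103286671468, 'cx': 328.27064932722396, 'cy': 235.93229992907544, 'rvec': array([ 2.19663304, -0.81237919,  0.3684783 ]), 'tvec': array([-0.45029071,  0.29157211,  0.66541228])}
0.1 [ 0.21150002 -0.61396699  0.23035561] [-3.13984469e+00 -8.23120365e-05  3.31843979e-01] [0.93622764 0.8230878  0.19905416] 0.0187 0.08533993353409604
```

View pics/top0.png

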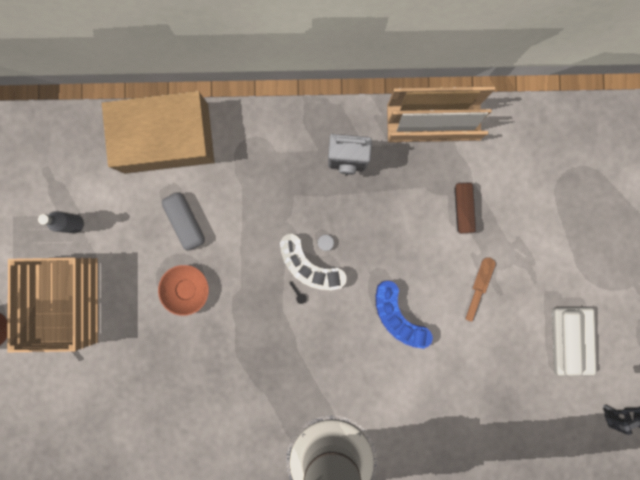

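View pics/side0.png

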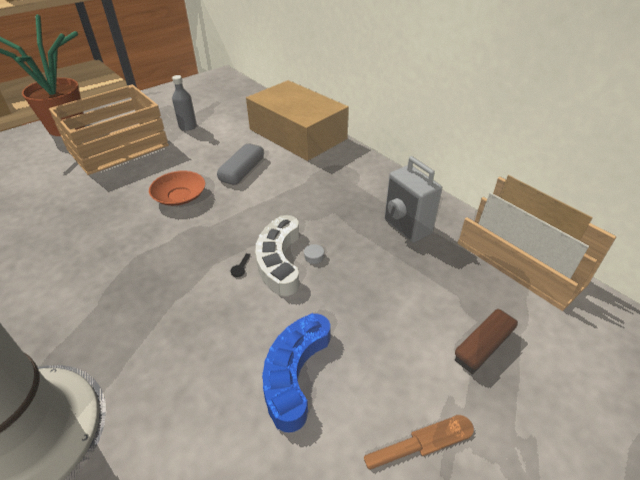

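The white dimmer is at top (312,268) and side (278,255). Two things could be taken for it: the blue look-alike at top (403,318), and the white box at top (575,340). I choose the white five-rib bend, with its small end near (291,245) and its large end near (334,279). Next I'll locate the ribs and check a close crop.

```bash
cat > h.py <<'E'
import cv2,numpy as np
from scipy.spatial.transform import Rotation as R
RIB=np.array([[.080-.095*np.cos(a),-.095*np.sin(a)] for a in (np.arange(5)-2)*.4])  # rib1..5
def rays(cm,uv):
    f=240/np.tan(np.radians(cm['fovy']/2)); uv=np.atleast_2d(uv).astype(float)
    d=np.c_[(uv[:,0]-cm['cx'])/f,(uv[:,1]-cm['cy'])/f,np.ones(len(uv))]
    M=cv2.Rodrigues(cm['rvec'])[0]; return -M.T@cm['tvec'], d@M
def onplane(cm,uv,z):
    o,d=rays(cm,uv); return o+d*((z-o[2])/d[:,2])[:,None]
def project(cm,P):
    f=240/np.tan(np.radians(cm['fovy']/2)); K=np.array([[f,0,cm['cx']],[0,f,cm['cy']],[0,0,1]])
    return cv2.projectPoints(np.float64(P),cm['rvec'],cm['tvec'],K,None)[0][:,0]
def fit(P):  # rigid 2D: P = Rz(yaw) RIB + t
    a=RIB-RIB.mean(0); b=P-P.mean(0)
    yaw=np.arctan2((a[:,0]*b[:,1]-a[:,1]*b[:,0]).sum(),(a*b).sum())
    c,s=np.cos(yaw),np.sin(yaw); M=np.array([[c,-s],[s,c]]); t=P.mean(0)-M@RIB.mean(0)
    return yaw,t,P-(RIB@M.T+t)
E
python3 - <<'E'
from bench import r
from h import *
for n,(x0,y0,x1,y1) in (("top",(270,225,360,305)),("side",(225,205,335,305))):
    z=np.load(n+"0.npz");p=z['p'];d=z['d'];cm=r.camera_model(n)
    c=p[y0:y1,x0:x1]; hsv=cv2.cvtColor(c,cv2.COLOR_RGB2HSV)
    w=((hsv[...,2]>185)&(hsv[...,1]<40)).astype(np.uint8)
    k,l,s,_=cv2.connectedComponentsWithStats(w); b=1+s[1:,4].argmax(); w=(l==b).astype(np.uint8)
    cl=cv2.morphologyEx(np.pad(w,20),cv2.MORPH_CLOSE,cv2.getStructuringElement(2,(17,17)))[20:-20,20:-20]
    dark=(cl>0)&(hsv[...,2]<120)
    k,l,s,cen=cv2.connectedComponentsWithStats(dark.astype(np.uint8))
    print(n,s[b])
    for i in range(1,k):
        if s[i,4]>8:
            uv=cen[i]+[x0,y0]; print(s[i,4],uv.round(1),onplane(cm,uv,.042)[0].round(4))
    cv2.imwrite(f"pics/{n}_crop.png",cv2.resize(c[:,:,::-1],None,fx=5,fy=5,interpolation=2))
    # depth-based heights
    vv,uu=np.nonzero(cl); uv=np.c_[uu+x0,vv+y0]; o,dd=rays(cm,uv)
    P=o+dd*d[uv[:,1],uv[:,0]][:,None]; print(np.percentile(P[:,2],[5,25,50,75,95]).round(4))
E
```

```text
top [19 17  4  9 24]
24 [290.4 245.9] [0.5505 0.0942 0.042 ]
50 [295.2 260. ] [0.5147 0.0825 0.042 ]
79 [305.2 271.1] [0.4866 0.0579 0.042 ]
129 [333.5 278.5] [ 0.4669 -0.0131  0.042 ]
102 [318.6 277.8] [0.4693 0.0244 0.042 ]
[0.031  0.0355 0.0378 0.0408 0.0455]
side [53 15 12  8 54]
54 [283.3 223.4] [0.5488 0.0914 0.042 ]
84 [272.7 233.8] [0.5129 0.0791 0.042 ]
120 [268.6 246.5] [0.4849 0.054  0.042 ]
161 [271.8 259.7] [0.4683 0.0199 0.042 ]
225 [282.6 270.9] [ 0.4665 -0.0171  0.042 ]
[0.0352 0.0366 0.0377 0.0414 0.0449]
```

View pics/top_crop.png

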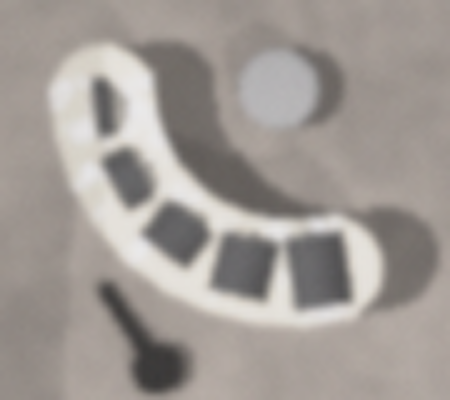

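The crop shows five dark ribs growing from upper left (105,105) to lower right (320,268). The tin is at (278,88) and the key at (150,360). The two views differ by about 4 mm, so I'll refine with the wrist camera from above.

```bash
cat >> h.py <<'E'
def wproj_rays(cm,uv,pos,rot):
    f=240/np.tan(np.radians(cm['fovy']/2)); uv=np.atleast_2d(uv).astype(float)
    q=np.c_[uv[:,0]-cm['cx'],uv[:,1]-cm['cy']]; rr=np.linalg.norm(q,axis=1); th=rr/f
    d=np.c_[q/rr[:,None]*np.sin(th)[:,None],np.cos(th)]
    T=np.eye(4);T[:3,:3]=R.from_euler('xyz',rot).as_matrix();T[:3,3]=pos
    T=T@cm['mount']; return T[:3,3], d@T[:3,:3].T
E
python3 - <<'E'
from bench import r
from h import *
A=np.array([[.5505,.0942],[.5147,.0825],[.4866,.0579],[.4693,.0244],[.4669,-.0131]])
B=np.array([[.5488,.0914],[.5129,.0791],[.4849,.0540],[.4683,.0199],[.4665,-.0171]])
for P in(A,B,(A+B)/2):
    y,t,e=fit(P);print(y,t,(e*1e3).round(1).tolist())
# candidate yaws: reachable?
cm=r.camera_model("wrist");print(cm)
q0=r.state()['qpos']
for yaw in np.arange(-3,3.2,.5):
    q=r.solve_ik([.51,.04,.2],[np.pi,0,yaw]); print(round(yaw,1),None if q is None else np.round(q,2))
E
```

```text
-0.6622080284306457 [0.49797474 0.04888784] [[-0.3, 0.1], [-0.1, -0.2], [0.5, -0.2], [-0.0, 0.1], [-0.1, 0.2]]
-0.6473474313242116 [0.49665904 0.04517344] [[0.0, 0.2], [-0.1, -0.1], [0.2, -0.2], [-0.1, -0.3], [-0.1, 0.4]]
-0.654769715852951 [0.4973169  0.04703063] [[-0.1, 0.1], [-0.1, -0.1], [0.3, -0.2], [-0.0, -0.1], [-0.1, 0.3]]
{'fovy': 65.70646984690485, 'cx': 324.07516359856095, 'cy': 245.82210475711756, 'mount': array([[ 8.79157533e-04, -9.61397586e-01, -2.75161605e-01,
         7.00748282e-02],
       [ 9.99999260e-01,  6.13989951e-04,  1.04981371e-03,
         1.42902264e-05],
       [-8.40341908e-04, -2.75162325e-01,  9.61397415e-01,
        -1.43195403e-01],
       [ 0.00000000e+00,  0.00000000e+00,  0.00000000e+00,
         1.00000000e+00]])}
-3.0 [ 0.89  0.69 -1.4   1.91  0.74  1.2   0.94]
-2.5 [ 0.85  0.6  -1.29  1.91  0.64  1.14  1.52]
-2.0 [ 0.85  0.6  -1.29  1.91  0.64  1.14  2.02]
-1.5 [-1.12  0.64  1.36  1.97 -0.71  1.14 -2.54]
-1.0 [-0.66  0.3   0.63  1.96 -0.22  0.95 -2.5 ]
-0.5 [ 0.67  0.42 -0.99  1.91  0.41  1.02 -2.57]
0.0 [ 0.78  0.51 -1.15  1.91  0.53  1.07 -2.17]
0.5 [ 0.84  0.59 -1.27  1.91  0.63  1.13 -1.75]
1.0 [ 0.85  0.61 -1.3   1.91  0.65  1.14 -1.27]
1.5 [ 0.87  0.64 -1.34  1.91  0.68  1.16 -0.8 ]
2.0 [ 0.87  0.65 -1.36  1.91  0.7   1.17 -0.32]
2.5 [ 0.87  0.65 -1.35  1.91  0.69  1.17  0.19]
3.0 [ 0.88  0.67 -1.37  1.91  0.72  1.19  0.67]
```

Run:
```python
from bench import r
from h import *
r.move_gripper(0.0); print(r.state()['t'])
r.reach([.485,.03,.22],[np.pi,0,.92])
s=r.state();p,d=r.get_image("wrist"); print(s['t'],s['position'],s['qpos'],s['force'],s['gripper_width'])
cv2.imwrite("pics/w1.png",p[:,:,::-1]);np.savez("w1.npz",p=p,d=d,pos=s['position'],rot=s['tool_rot'])
```

```text
0.8667
3.35 [0.48527169 0.02887022 0.21986494] [ 0.90261765  0.46667918 -1.26406761  1.94746002  0.5025628   1.09891377
 -1.22523107] [ 0.57496589 -0.00811934  0.2338332 ] 0.0003523761831899317
```

View pics/w1.png

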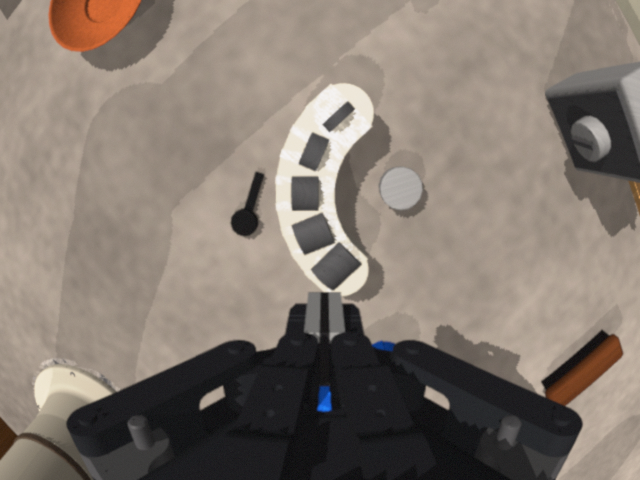

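The wrist picture shows the ribs from small at (338,117) to large at (336,267), the closed fingertips at (325,293), the key at (247,205) and the tin at (402,188).

```bash
cat >> h.py <<'E'
def wmeasure(cm,p,pos,rot,box,zc=.042):
    x0,y0,x1,y1=box; c=p[y0:y1,x0:x1]; v=c.max(2)
    hull=np.zeros(v.shape,np.uint8); w=((v>190)&(c.max(2).astype(int)-c.min(2)<45)).astype(np.uint8)
    k,l,s,_=cv2.connectedComponentsWithStats(w); w=(l==1+s[1:,4].argmax()).astype(np.uint8)
    cl=cv2.morphologyEx(np.pad(w,40),cv2.MORPH_CLOSE,cv2.getStructuringElement(2,(25,25)))[40:-40,40:-40]
    k,l,s,cen=cv2.connectedComponentsWithStats(((cl>0)&(v<130)).astype(np.uint8))
    i=[j for j in range(1,k) if s[j,4]>60]; i.sort(key=lambda j:s[j,4])
    uv=cen[i]+[x0,y0]; o,dd=wproj_rays(cm,uv,pos,rot)
    P=o+dd*((zc-o[2])/dd[:,2])[:,None]; return uv,s[i,4],P
E
python3 - <<'E'
from bench import r
from h import *
z=np.load("w1.npz");cm=r.camera_model("wrist")
uv,a,P=wmeasure(cm,z['p'],z['pos'],z['rot'],(265,75,380,291))
print(uv.round(1).tolist(),a,P.round(4).tolist())
y,t,e=fit(P[:,:2]);print(y,t,(e*1e3).round(1).tolist())
# scale check & predicted TCP pixel
print(np.linalg.norm(P[0]-P[4]), 2*.095*np.sin(.8))
Q=np.linalg.inv(cm['mount'])[:3]@[0,0,0,1.]; f=240/np.tan(np.radians(cm['fovy']/2))
th=np.arctan2(np.hypot(*Q[:2]),Q[2]);print(Q[:2]/np.hypot(*Q[:2])*th*f+[cm['cx'],cm['cy']])
for _ in range(4): s=r.state();print(s['position'],s['tool_rot'],s['force']);r.wait(.03)
c=z['p'][265:345,280:370];cv2.imwrite("pics/tip.png",cv2.resize(c[:,:,::-1],None,fx=6,fy=6,interpolation=0))
E
```

```text
[[318.0, 138.0], [338.5, 116.2]] [ 93 356] [[0.5261, 0.0901, 0.042], [0.5514, 0.0946, 0.042]]Traceback (most recent call last):
  File "<stdin>", line 6, in <module>
  File "h.py", line 15, in fit
    yaw=np.arctan2((a[:,0]*b[:,1]-a[:,1]*b[:,0]).sum(),(a*b).sum())
                    ~~~~~~^~~~~~~
ValueError: operands could not be broadcast together with shapes (5,) (2,)
```

```bash
cat >> h.py <<'E'
def wmeasure(cm,p,pos,rot,box,zc=.042,thr=100):
    x0,y0,x1,y1=box; v=p[y0:y1,x0:x1].max(2)
    k,l,s,cen=cv2.connectedComponentsWithStats((v<thr).astype(np.uint8),connectivity=4)
    i=[j for j in range(1,k) if s[j,4]>100]; i.sort(key=lambda j:s[j,4])
    uv=cen[i]+[x0,y0]; o,dd=wproj_rays(cm,uv,pos,rot)
    P=o+dd*((zc-o[2])/dd[:,2])[:,None]; return uv,s[i,4],P
E
python3 - <<'E'
from bench import r
from h import *
z=np.load("w1.npz");cm=r.camera_model("wrist")
c=z['p'][265:345,280:370];cv2.imwrite("pics/tip.png",cv2.resize(c[:,:,::-1],None,fx=6,fy=6,interpolation=0))
Q=np.linalg.inv(cm['mount'])[:3]@[0,0,0,1.]; f=240/np.tan(np.radians(cm['fovy']/2))
th=np.arctan2(np.hypot(*Q[:2]),Q[2]);print(Q[:2]/np.hypot(*Q[:2])*th*f+[cm['cx'],cm['cy']])
for _ in range(4): s=r.state();print(s['position'],s['tool_rot'],s['force']);r.wait(.03)
uv,a,P=wmeasure(cm,z['p'],z['pos'],z['rot'],(270,75,380,291))
print(uv.round(1).tolist(),a,P.round(4).tolist())
y,t,e=fit(P[:,:2]);print(y,t,(e*1e3).round(1).tolist())
print(np.linalg.norm(P[0]-P[4]), 2*.095*np.sin(.8))
E
```

```text
[323.49845293 311.11150066]
[0.48524571 0.02897759 0.21987765] [-3.14148686e+00  1.78976758e-04  9.17953436e-01] [ 0.59095137 -1.18892243 -0.8174082 ]
[0.48522491 0.02903417 0.21988336] [-3.14151600e+00  1.78410691e-04  9.18127409e-01] [0.84589857 0.20405545 0.58048033]
[0.48520092 0.02917388 0.21991886] [-3.14155692e+00  1.29112927e-04  9.18390834e-01] [ 0.10001889 -0.37182369  0.51725171]
[0.48517074 0.0292729  0.21992536] [-3.14150432e+00  9.01829658e-05  9.18551437e-01] [-0.22472286 -0.75087649 -0.21447956]
[[338.5, 116.3], [313.6, 151.4], [305.2, 193.3], [314.1, 234.7], [335.9, 267.0], [347.3, 201.0]] [ 306  572  838  862 1111 1290] [[0.5514, 0.0945, 0.042], [0.5161, 0.0832, 0.042], [0.4881, 0.0588, 0.042], [0.4714, 0.0246, 0.042], [0.4686, -0.0116, 0.042], [0.5131, 0.0311, 0.042]]Traceback (most recent call last):
  File "<stdin>", line 10, in <module>
  File "h.py", line 15, in fit
    yaw=np.arctan2((a[:,0]*b[:,1]-a[:,1]*b[:,0]).sum(),(a*b).sum())
                    ~~~~~~^~~~~~~
ValueError: operands could not be broadcast together with shapes (5,) (6,)
```

View pics/tip.png

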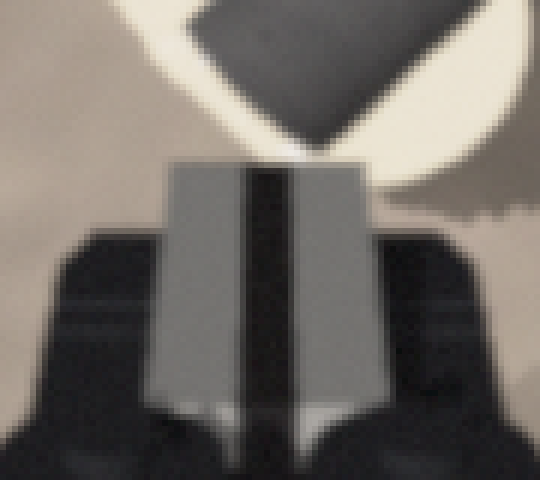

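```bash
cat >> h.py <<'E'
from itertools import combinations
def best(P):  # the five blobs, in order of size, that fit the row
    return min((fit(P[list(c),:2])+(c,) for c in combinations(range(len(P)),5)),key=lambda f:(f[2]**2).sum())
E
python3 - <<'E'
from bench import r
from h import *
cm=r.camera_model("wrist")
z=np.load("w1.npz"); uv,a,P=wmeasure(cm,z['p'],z['pos'],z['rot'],(270,75,380,291))
y1,t1,e,c=best(P); print(y1,t1,(e*1e3).round(1).tolist())
r.reach([.521,.029,.22],[np.pi,0,2.49]); r.wait(.3)
s=r.state();p,d=r.get_image("wrist");print(s['t'],s['position'],s['qpos'].round(2))
cv2.imwrite("pics/w2.png",p[:,:,::-1]);np.savez("w2.npz",p=p,d=d,pos=s['position'],rot=s['tool_rot'])
uv,a,P=wmeasure(cm,p,s['position'],s['tool_rot'],(200,60,460,289)); print(uv.round(),a)
y2,t2,e,c=best(P); print(y2,t2,(e*1e3).round(1).tolist(),c)
R2=lambda q:np.array([[np.cos(q),-np.sin(q)],[np.sin(q),np.cos(q)]])
A=R2(z['rot'][2]);B=R2(s['tool_rot'][2]); b=np.linalg.solve(A-B,t1-t2); print('bias(tool)',b,'t',t1-A@b,t2-B@b)
E
```

```text
-0.6599646160320176 [0.49949221 0.04960911] [[-0.8, -0.4], [-0.2, -0.3], [0.4, -0.0], [0.5, -0.4], [-0.0, 1.1]]
5.0417 [0.52099014 0.02891672 0.2200957 ] [ 0.93  0.78 -1.5   1.87  0.81  1.32  0.11]
[[384. 232.]
 [260. 192.]
 [402. 204.]
 [369. 179.]
 [321. 208.]
 [247. 206.]
 [328. 170.]
 [286. 179.]
 [305. 107.]] [ 178  208  314  589  732  780  866 1037 1117]
-1.166008190228254 [0.51684826 0.06552318] [[-24.1, -13.1], [2.1, 7.7], [3.8, 3.9], [7.2, 1.6], [10.9, -0.1]] (0, 2, 3, 6, 7)
bias(tool) [-0.01364945 -0.00952101] t [0.50022147 0.06623515] [0.50022147 0.06623515]
```

View pics/w2.png

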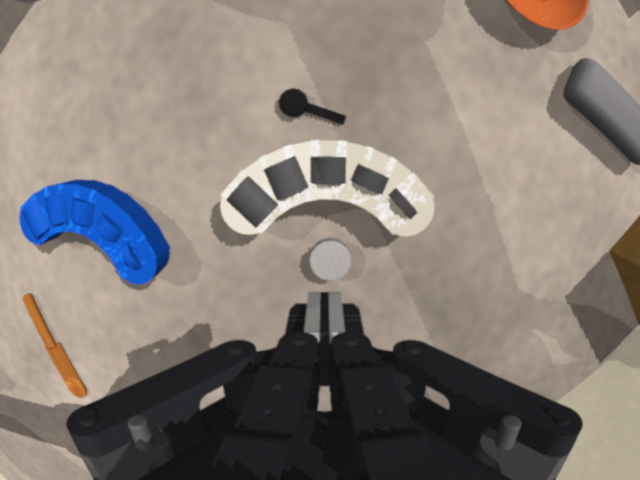

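The wrist picture shows the ribs from small at (402,204) to large at (252,202), with the tin below at (330,260) and the key at (310,105). The rib 5 blob was split, so I'll redo the mask.

Run:
```python
from bench import r
from h import *
cm=r.camera_model("wrist")
R2=lambda q:np.array([[np.cos(q),-np.sin(q)],[np.sin(q),np.cos(q)]])
def meas(n,box):
    z=np.load(n); p=cv2.morphologyEx(z['p'],cv2.MORPH_OPEN,np.ones((3,3)))
    out=None
    for thr in(70,75,80,85,90,95,100):
        uv,a,P=wmeasure(cm,p,z['pos'],z['rot'],box,thr=thr)
        if len(P)<5: continue
        f=best(P); e=np.abs(f[2]).max()
        if out is None or e<out[0]: out=(e,thr,f,z['rot'][2],uv[list(f[3])],a[list(f[3])])
    print(out); return out
A=meas("w1.npz",(275,90,370,288)); B=meas("w2.npz",(215,140,430,235))
a=R2(A[3]);b=R2(B[3]);t1,t2=A[2][1],B[2][1]
bb=np.linalg.solve(a-b,t1-t2);print(bb,t1-a@bb)
```

```text
(np.float64(0.0013308239403470035), 100, (np.float64(-0.6597703630997761), array([0.49898469, 0.04944515]), array([[-0.00084278, -0.00053347],
       [-0.00022519, -0.00033745],
       [ 0.00040159, -0.00014296],
       [ 0.00052102, -0.00031694],
       [ 0.00014536,  0.00133082]]), (0, 1, 2, 3, 4)), np.float64(0.9178902441935703), array([[338.49019608, 116.26470588],
       [313.61188811, 151.44405594],
       [305.28299643, 193.26397146],
       [314.0519774 , 234.52090395],
       [335.91232639, 266.54253472]]), array([ 306,  572,  841,  885, 1152], dtype=int32))
(np.float64(0.02838823686012426), 100, (np.float64(-1.159323293635681), array([0.51597832, 0.06499118]), array([[-0.02838824, -0.01353111],
       [ 0.00339266,  0.00744213],
       [ 0.00504527,  0.00390327],
       [ 0.00830898,  0.00178575],
       [ 0.01164132,  0.00039996]]), (0, 1, 2, 4, 6)), np.float64(2.4897262620335843), array([[380.40196078, 226.70588235],
       [402.33121019, 203.61464968],
       [368.97113752, 179.34465195],
       [327.92725173, 170.33256351],
       [285.60586011, 178.5415879 ]]), array([ 102,  314,  589,  866, 1058], dtype=int32))
[-0.01336108 -0.00929717] [0.49971656 0.06570615]
```

Run:
```python
from bench import r
from h import *
cm=r.camera_model("wrist")
R2=lambda q:np.array([[np.cos(q),-np.sin(q)],[np.sin(q),np.cos(q)]])
z=np.load("w2.npz"); g=z['p'].max(2)[165:235,215:285]
m=np.zeros_like(g);m=((g<105)).astype(np.uint8); m=cv2.morphologyEx(m,cv2.MORPH_CLOSE,np.ones((3,3)))
m=cv2.morphologyEx(m,cv2.MORPH_OPEN,np.ones((5,5)))
k,l,s,c=cv2.connectedComponentsWithStats(m); print([(s[i,4],(c[i]+[215,165]).round(1).tolist(),s[i,:4].tolist()) for i in range(1,k)])
i=min(range(1,k),key=lambda i:np.hypot(*(c[i]+[215,165]-[251,202]))); r5=c[i]+[215,165]
uv=np.array([[402.3,203.6],[369,179.3],[327.9,170.3],[285.6,178.5],r5])
o,d=wproj_rays(cm,uv,z['pos'],z['rot']);P=o+d*((.042-o[2])/d[:,2])[:,None]
y2,t2,e=fit(P[:,:2]);print(y2,t2,(e*1e3).round(1).tolist(),np.linalg.norm(P[0]-P[4]))
t1=np.array([.49898,.04945]);a=R2(.9179);b=R2(z['rot'][2]);bb=np.linalg.solve(a-b,t1-t2);print('bias',bb,'t',t1-a@bb)
# arm configurations along the stroke
yaw=-.655;t=np.array([.498,.048])
q=np.array(r.state()['qpos'])
for th in np.linspace(-1,1,5)*.95:
    p=R2(yaw)@[.08-.095*np.cos(th),-.095*np.sin(th)]+t
    for base in (np.pi/2+yaw-np.pi/2+np.pi,yaw,yaw+np.pi/2,):
        w=(base+th+np.pi)%(2*np.pi)-np.pi
        q=r.solve_ik([*p,.045],[np.pi,0,w]);print(round(th,2),p.round(3),round(w,2),None if q is None else np.round(q,2))
```

```text
[(np.int32(484), [277.0, 179.6], [51, 0, 19, 34]), (np.int32(1219), [251.3, 201.7], [14, 15, 46, 45])]
-0.663269880135819 [0.49858333 0.04965358] [[-1.2, -0.8], [-0.4, -0.7], [0.6, -0.0], [0.8, 0.4], [0.3, 1.2]] 0.13388597153803602
bias [ 0.00025879 -0.00017979] t [0.49867998 0.04935366]
-0.95 [0.565 0.094] 1.54 [ 0.51  0.85 -1.    1.86  0.88  0.96 -0.93]
-0.95 [0.565 0.094] -1.6 [ 0.7   1.28 -1.48  1.86  1.31  1.41  1.98]
-0.95 [0.565 0.094] -0.03 [ 0.32  0.7  -0.7   1.87  0.61  0.81 -2.31]
-0.48 [0.521 0.085] 2.01 [ 0.61  0.86 -1.11  1.97  0.97  0.98 -0.55]
-0.48 [0.521 0.085] -1.13 [ 0.75  1.27 -1.5   1.97  1.31  1.4   2.4 ]
-0.48 [0.521 0.085] 0.44 [ 0.43  0.68 -0.82  1.97  0.7   0.79 -1.93]
0.0 [0.486 0.057] 2.49 [ 0.75  0.91 -1.23  2.06  1.06  1.02 -0.13]
0.0 [0.486 0.057] -0.66 [-0.55  0.51  0.46  2.1  -0.39  0.61 -2.05]
0.0 [0.486 0.057] 0.92 [ 0.57  0.68 -0.93  2.06  0.79  0.8  -1.5 ]
0.48 [0.468 0.016] 2.96 [ 0.9   0.99 -1.34  2.11  1.14  1.11  0.35]
0.48 [0.468 0.016] -0.18 [ 0.51  0.56 -0.72  2.12  0.6   0.68 -2.37]
0.48 [0.468 0.016] 1.39 [ 0.75  0.73 -1.06  2.11  0.89  0.84 -1.04]
0.95 [ 0.471 -0.028] -2.85 [ 1.01  1.08 -1.4   2.1   1.2   1.2   0.89]
0.95 [ 0.471 -0.028] 0.29 [ 0.69  0.61 -0.83  2.11  0.69  0.72 -1.88]
0.95 [ 0.471 -0.028] 1.87 [ 0.9   0.81 -1.16  2.1   0.98  0.93 -0.54]
```

The wrist views agree to 0.5 mm and are close to the top view. I'll use t=(.4985,.0492) and yaw −.660. Next I move above rib 1 and feel down onto it.

```bash
cat >> h.py <<'E'
YAW=-.660;T=np.array([.4985,.0492])
def pose(th,z):
    c,s=np.cos(YAW),np.sin(YAW); p=np.array([[c,-s],[s,c]])@[.08-.095*np.cos(th),-.095*np.sin(th)]+T
    w=YAW+np.pi+th; return [*p,z],[np.pi,0,(w+np.pi)%(2*np.pi)-np.pi]
def favg(r,n=10):
    F=[]
    for _ in range(n): r.wait(.02);F.append(r.state()['force'])
    return np.mean(F,0)
E
python3 - <<'E'
from bench import r
from h import *
r.reach(*pose(-.9,.08)); r.movel(pose(-.9,.05)[0],v=.08); r.wait(.2)
f0=favg(r,15); s=r.state(); print(s['t'],f0,s['position']-pose(-.9,.05)[0],s['qpos'].round(2)); np.save("f0.npy",f0)
for z in(.046,.0445,.043,.042,.041):
    r.movel(pose(-.9,z)[0],v=.03); f=favg(r)-f0; print(z,r.state()['position'][2].round(5),f.round(2))
    if f[2]>2.8: break
p,d=r.get_image("wrist");cv2.imwrite("pics/w3.png",p[:,:,::-1]);print(r.state()['t'])
E
```

```text
6.9917 [-0.0358467  -0.17831624 -0.1252197 ] [1.58128832e-04 1.67842193e-06 2.27439203e-04] [ 0.52  0.84 -1.02  1.87  0.88  0.97 -0.9 ]
0.046 0.04598 [-0.25  0.1   0.27]
0.0445 0.04453 [ 0.05  0.22 -0.07]
0.043 0.04313 [0.48 0.22 1.35]
0.042 0.04209 [0.66 0.25 1.85]
0.041 0.04106 [0.89 0.04 2.44]
9.1583
```

View pics/w3.png

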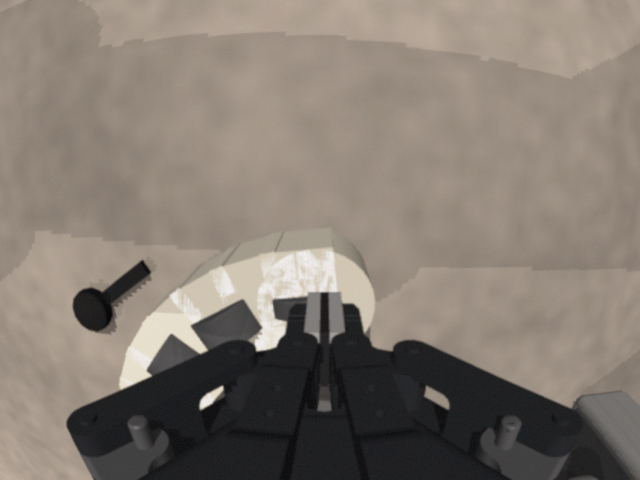

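The fingertip at (325,295) rests on rib 1 at (295,308), just short of its crest. The force matches a dip of about 2.7 mm, so the height is right. Now the stroke.

Run:
```python
from bench import r
from h import *
f0=np.load("f0.npy")
for th in np.arange(-.85,1.06,.1):
    p,o=pose(th,.0403); r.movel(p,o,v=.03); s=r.state()
    print(round(th,2),s['t'],((s['position']-p)*1e3).round(1),(s['force']-f0).round(1))
r.movel(pose(1.05,.0403)[0][:2]+[.16],v=.12); s=r.state()
p,d=r.get_image("wrist");cv2.imwrite("pics/w4.png",p[:,:,::-1]);print(s['t'],s['position'],favg(r,5)-f0)
```

```text
-0.85 9.4667 [-0. -0.  0.] [0.  1.1 2.6]
-0.75 9.9333 [-0.2 -0.  -0.1] [ 0.5 -1.6  3.8]
-0.65 10.4 [-0.8 -0.2 -0.4] [-0.9 -0.3  2.3]
-0.55 10.8667 [0.5 0.2 0.2] [1.3 0.8 2.1]
-0.45 11.3333 [-0.2 -0.  -0. ] [0.  0.5 1.6]
-0.35 11.8 [-0.2 -0.1 -0.1] [1.  0.3 2.3]
-0.25 12.2667 [-0.6 -0.5 -0.3] [-1.4 -0.8  1.7]
-0.15 12.7333 [0.4 0.4 0.2] [0.9 1.7 1.9]
-0.05 13.2 [-0.  -0.1 -0. ] [ 0.7 -0.4  2.5]
0.05 13.6667 [-0.1 -0.1 -0. ] [ 0.3 -0.1  2.5]
0.15 14.1333 [-0.5 -0.5 -0.3] [-0.6 -1.2  1.2]
0.25 14.6 [0.2 0.5 0.1] [0.8 1.7 2.3]
0.35 15.0667 [ 0.  -0.2  0. ] [ 0.5 -0.1  2.9]
0.45 15.5333 [-0.  -0.1 -0. ] [ 0.1 -0.8  2.5]
0.55 16.0 [-0.2 -0.5 -0.2] [-0.5 -1.1  2.9]
0.65 16.4667 [-0.1  0.6  0.1] [-0.2  1.7  1.6]
0.75 16.9333 [ 0.1 -0.2  0.1] [1.2 0.1 2.1]
0.85 17.4 [ 0.  -0.1 -0. ] [0.4 0.2 3.2]
0.95 17.8667 [-0.  -0.5 -0.1] [ 0.3 -0.7  2.1]
1.05 18.3333 [-0.3  0.3 -0.2] [ 1.  -0.1 -0.3]
19.4833 [ 0.47339571 -0.03611004  0.15952778] [-0.19001332  0.43759967  0.56293002]
```

Run:
```python
from bench import r
import cv2,numpy as np
p,d=r.get_image("top");cv2.imwrite("pics/top1.png",p[:,:,::-1])
a=np.load("top0.npz")['p'].astype(int);m=np.abs(p.astype(int)-a).max(2)>40
k,l,s,c=cv2.connectedComponentsWithStats(m.astype(np.uint8));print([x.tolist() for x in s[1:] if x[4]>15])
```

```text
[[394, 228, 246, 124, 8621], [361, 251, 28, 26, 158], [323, 254, 217, 226, 10483], [337, 266, 34, 36, 653], [324, 272, 17, 18, 198], [318, 280, 5, 5, 21], [314, 284, 10, 5, 27], [319, 294, 26, 28, 134], [408, 303, 25, 21, 132], [581, 308, 13, 20, 164], [564, 312, 16, 12, 122], [440, 332, 200, 89, 4017], [555, 407, 85, 49, 2591], [416, 419, 11, 5, 16], [534, 430, 20, 19, 120], [521, 450, 40, 30, 476], [566, 457, 26, 23, 144], [412, 474, 30, 6, 83]]
```

View pics/top1.png

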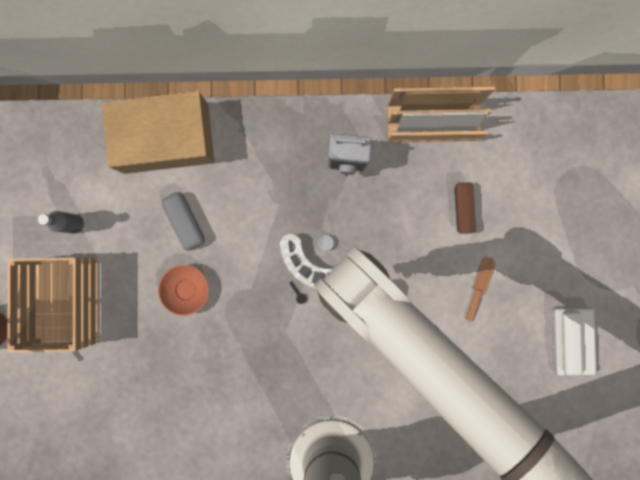

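Every rib took about 2–3.8 N, below the 4.5 N stop. The tin (325,243), key (300,292) and the rest are where they were, except the blue look-alike, which is hidden under the arm. The hand is clear.

```bash
python3 -c "
from bench import r
print(r.sign_off())"
```

```text
the job is handed in; nothing more can be done
None
```

I stroked the dimmer once, from rib 1 to rib 5, about 3.5 mm below the rib crests; the forces indicate each rib dipped and none reached its stop. I then lifted the hand clear and handed the job in at about 20 s, with no sign of anything else having moved (the blue look-alike was hidden under the arm in the last picture).

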